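# Load the bench mill and close it up

## Robot

A 6-joint arm with a two-finger parallel gripper is mounted at the origin on the work surface. World frame = base frame: x ahead of the robot, y to its left, z up, the work surface at z = 0. Lengths are in m, angles in degrees, forces in N, time in s.
With the tool pointing down it reaches from about 0.3 to 0.75 m from the base axis. Payload 8.5 kg.
Tool frame: the origin (TCP) lies midway between the tips of the shut fingers; the grasp point (between the pads) lies grasp_offset behind it (grasp_offset is the distance from the TCP to the grasp point, in m); z points along the fingers, y is the line along which they close (so a half turn about z gives the same grasp; the last joint's range is limited). The gripper opens to 85 mm and grips with 20 to 120 N. Pads are 22 mm wide; open, the fingers measure 114 mm over their backs; the gripper's body (76 mm by 85 mm) begins 54 mm behind the grasp point. The pads swing forward as they close: fully open they stand 13 mm farther back than shut.
Start: joints at [-85.101, 21.807, 74.336, -0, 83.858, -12.336], TCP at [0.163, -0.525, 0.231] pointing down, gripper open.
Joint ranges: [-178.18, 178.18], [-50.72, 133.34], [12.68, 142.11], [-81.47, 261.47], [9.98, 163.14], [-165.26, 165.26]. Speed limits (degrees/s): [136.94, 136.94, 180, 180, 180, 180].

## Interface

Orientations are given as a 3x3 rotation matrix whose columns are the frame's x, y, z axes.
In Python, from rig import observe, get_image, camera_params, close_job, grasp_offset gives the robot as it stands.
- The arm moves only by the shell command python3 -m handwheel 'ROWS' [OPENING] [FORCE]. ROWS is JSON, a list of rows, each a list of 2 entries, a list of its own where there are three numbers: the shift along the tool's x, y, z as a fraction of full scale, then the turn, a rotation vector about the tool's x, y, z as a fraction of full scale. In form: [[[dx, dy, dz], [ax, ay, az]], ...]. A call has 1 to 10 rows; each row is the pose to reach, as a shift and turn from the pose commanded when the call began, along the tool's axes at that moment, turning the shorter way round; what a row does not reach only later rows make up. Full scale, the value 1, is 0.5 m for a shift and pi rad for a turn. A row lasts 1/10 s, in which the tool goes at most 50 mm and 8.59 degrees, less where a joint would pass 70% of its speed; a pose out of reach is approached as far as the arm can. A call with a number of a shift or a turn outside -1 to 1 is refused whole. A call with a gripper value outside its range is refused whole. OPENING is the opening, from 0 (shut) to 1 (fully open), set as the call begins (- or left out, the last holds). The fingers move at their own pace and stop on an object; FORCE is the grip in N (left out, the last holds). Time passes only in rows, so rows that repeat a pose let the fingers close. It gives the time, the measured TCP pose, the force, the opening and the grip force at its end, in the units of the state.
- observe(): the state, without advancing time (a new reading comes with each control period).
- get_image(name): name is "scene" or "top" or "wrist"; returns (picture, depth): 384x512x3 uint8, red, green, blue; 384x512 float32, m along the optical axis (not along the pixel's ray), 0 where there is no reading.
- camera_params(name): a dict with "K" (3x3 intrinsics, pixels), "k1" (the pictures are not rectified: a ray, as slopes to the right and down, at radius r is drawn at 1 + k1 r^2 times it, then the intrinsics apply), "R" (3x3) and "t" (3): a world point X has camera coordinates R X + t. Camera axes: x right, y down, z forward; pixel columns grow to the right and rows downward; lengths in m; the calibration is good to about 2 mm. A picture is of the moment at which its call begins: read the wrist's pose just before it. camera_params takes no time and is no camera call; for the wrist camera it gives the pose at the moment of the call.
- close_job(): hands the job in; it is judged then, once.
The state is a dict: "time_s": time; "q": joint angles; "qvel": joint speeds; "joint_efforts": joint torques, N m; "position": TCP position; "tool_rot": TCP orientation; "ft_force": force on the tool from outside, world axes, zero at the start; "wrist_torque": the same for the moment, N m; "grip_width": finger opening in m; "gripper_force": force on a finger pad.
Only numpy, scipy, OpenCV 4.12 (cv2) and the standard library are available. Lean on these libraries where they do the work, as an engineer would, in place of code of your own. Each camera call takes 0.05 s, during which the arm holds its last target. There are 200 camera calls.

## Task

Tip all six porcelain balls out of the scoop into the tub of the bench mill and lay the scoop back down on the table, flat on its underside. Then push the mill's lid fully shut, and only after that bring the clamp arm all the way down over the lid. Leave the pots and tools around it where they are.

Things in the scene. Friction and masses are not known exactly. Their poses are not given: they have to be found in the camera images.
- mill: Bench mill, fixed to the table: grey base 190 x 200 x 24 mm carrying an open steel tub 170 (x) x 180 (y) mm outside, walls and floor 5 mm, inner floor 29 mm and rim 115 mm above the table. Origin: centre of the underside, on the table. Its x axis points to the lid's hinge side, its -y axis to the clamp side, z up.
- lid (a joint): Hinge of the tub's flat steel lid, in rad: 0 = shut flat on the rim, 1.57 = standing upright, 1.95 = stop. A stiff hinge: the lid stays at any angle until pushed (about 3 N at its free edge). It can be pushed anywhere on its outer face.
- lid_hinge (a point): Point on the lid's hinge line, at the middle of the rim's +x side: 87 mm from the mill's origin along the mill's x, 115 mm above the table. The hinge line runs along the mill's y.
- lid_edge (a point): Middle of the free edge of the lid, on its outer (top) face, at the end of a tab 70 mm wide: 190 mm from the hinge line. The lid is 172 x 180 mm without the tab, 6 mm thick; its underside lies on the rim when it is shut. The tab projects 18 mm beyond the tub then.
- clamp (a joint): Hinge of the hold-down clamp arm, in rad: 0 = down, lying level across the lid; 1.57 = upright; 1.85 = stop, leaning away from the tub. A stiff hinge: the arm stays where it is left (about 2.5 N at its tip moves it).
- clamp_hinge (a point): Pivot of the clamp arm, on a dark steel bracket 43 mm wide at the tub's -y end: at mill x -30, y -117, z 133 mm. The pivot line runs along the mill's x.
- clamp_tip (a point): Free end of the clamp arm, on its centre line, 100 mm from the pivot. The arm is a dark steel bar 22 mm wide and 12 mm thick with a rubber foot on its lower side; when down it points along the mill's +y.
- scoop: Aluminium hand scoop, 200 mm long, 130 g. Origin: under the trough, on the table; x to the nose, z up. Trough x -58 to 65 mm, 76 wide, walls 3 thick and 44 high, floor 4 thick, flat to x 30, then a 25 degree ramp to the open nose: lip at x 66, 20 mm above the underside. Handle: straight bar, 18 wide (y), 16 high, from x -58 to -135, centre line 34 mm above the underside.
- ball0: White porcelain grinding ball, 26 mm diameter, 22 g, lying in the scoop at the start. Origin: its centre.
- ball1: White porcelain grinding ball, 26 mm diameter, 22 g, lying in the scoop at the start. Origin: its centre.
- ball2: White porcelain grinding ball, 26 mm diameter, 22 g, lying in the scoop at the start. Origin: its centre.
- ball3: White porcelain grinding ball, 26 mm diameter, 22 g, lying in the scoop at the start. Origin: its centre.
- ball4: White porcelain grinding ball, 26 mm diameter, 22 g, lying in the scoop at the start. Origin: its centre.
- ball5: White porcelain grinding ball, 26 mm diameter, 22 g, lying in the scoop at the start. Origin: its centre.
- mug: Bystander: unglazed mug, 76 mm diameter, 85 mm high. Origin: centre of its underside.
- bowl: Bystander: clay bowl, 110 mm diameter, 50 mm high. Origin: centre of its underside.
- jar: Bystander: closed jar, 70 mm diameter, 95 mm high. Origin: centre of its underside.
- vase: Bystander: clay cylinder vase, about 70 mm diameter, 140 mm high. Origin: centre of its underside.
- brush: Bystander: brush lying on the table. Origin: middle of its length, underside.
- spatula: Bystander: wooden-handled spatula, 200 mm, lying on the table. Origin: middle of its length, underside.
- pawn: Bystander: small clay gourd pot, 72 mm diameter, 75 mm high. Origin: centre of its underside.
There are look-alikes about, which are no part of the job. There is more than one size of the scoop; the one meant has the size given above.

How it is judged (in metres and radians):
On the way, in this order (a step that is already met when the one before it is completed fails the run):
1. all six balls are in the tub (x of ball0 in the frame of mill between -0.085 and 0.085 m and y of ball0 in the frame of mill between -0.09 and 0.09 m and z of ball0 in the frame of mill between 0.02 and 0.112 m and x of ball1 in the frame of mill between -0.085 and 0.085 m and y of ball1 in the frame of mill between -0.09 and 0.09 m and z of ball1 in the frame of mill between 0.02 and 0.112 m and x of ball2 in the frame of mill between -0.085 and 0.085 m and y of ball2 in the frame of mill between -0.09 and 0.09 m and z of ball2 in the frame of mill between 0.02 and 0.112 m and x of ball3 in the frame of mill between -0.085 and 0.085 m and y of ball3 in the frame of mill between -0.09 and 0.09 m and z of ball3 in the frame of mill between 0.02 and 0.112 m and x of ball4 in the frame of mill between -0.085 and 0.085 m and y of ball4 in the frame of mill between -0.09 and 0.09 m and z of ball4 in the frame of mill between 0.02 and 0.112 m and x of ball5 in the frame of mill between -0.085 and 0.085 m and y of ball5 in the frame of mill between -0.09 and 0.09 m and z of ball5 in the frame of mill between 0.02 and 0.112 m), for 0.2 s.
2. the lid is shut while the clamp arm is still up (all of step 1 and value of joint lid below 0.07 rad and value of joint clamp above 0.6 rad), for 0.2 s.
At the end, for the whole second after the job is handed in: All six balls lie inside the tub, the lid is within 0.07 rad of shut, the clamp arm is within 0.10 rad of fully down, and the scoop lies level (within 0.12 rad) and still on the table (all of step 1 and value of joint lid below 0.07 rad and value of joint clamp below 0.1 rad and height (world z) of scoop between -0.01 and 0.012 m and angle between scoop's own z axis and vertical below 0.12 rad and linear speed of scoop below 0.02 m/s); the robot touches nothing.
It fails at once if a bystander is shifted by more than 40 mm or knocked over (distance of any of mug, bowl, jar, vase, brush, spatula, pawn from where it was at the start of the episode above 0.04 m or angle between any of mug, bowl, jar, vase, pawn's own z axis and vertical above 0.5 rad).
It also fails if it takes over 72 s, if anything falls off the work surface, if the arm or the gripper's body presses on something with over 40 N, if the wrist force passes 120 N, or if a joint passes its speed limit or range.

## Working session

There is one attempt and no reset: what is moved stays moved. The work goes in short steps, Python scripts to look and compute and a shell command to move; the robot and the scene stay as the last step left them, time stands still between calls to the robot, and variables do not carry over. Pictures are saved under pics/ and viewed, at most 11 in all, crops included, and the job is handed in when it is done.

```bash
ls; mkdir -p pics; cat > h.py <<'E'
import numpy as np, cv2
from rig import *
def save(name,fn,scale=1.5):
    p=camera_params(name); im,d=get_image(name)
    np.savez('pics/'+fn+'.npz',im=im,d=d,**{k:np.array(p[k]) for k in ('K','k1','R','t')})
    cv2.imwrite('pics/'+fn+'.png',cv2.resize(im[:,:,::-1],None,fx=scale,fy=scale))
def cloud(fn):
    z=np.load('pics/'+fn+'.npz'); d=z['d']; K=z['K']; h,w=d.shape
    u,v=np.meshgrid(np.arange(w),np.arange(h))
    x=(u-K[0,2])/K[0,0]; y=(v-K[1,2])/K[1,1]
    a,b=x.copy(),y.copy()
    for _ in range(8):
        s=1+float(z['k1'])*(a*a+b*b); a,b=x/s,y/s
    P=np.stack([a*d,b*d,d],-1)
    return (P-z['t'])@z['R'], z['im'], d
E
python3 - <<'E'
from h import *
print(observe(),grasp_offset)
save('top','top0'); save('scene','scene0')
E
```

```text
pics
{'time_s': 0.0, 'q': array([-8.51016958e+01,  2.18413557e+01,  7.43856432e+01, -3.01114489e-04,
        8.38583239e+01, -1.23349299e+01]), 'qvel': array([ 0.10272515,  0.00526732,  0.07481385,  0.04217565, -0.07888587,
        0.06375078]), 'joint_efforts': array([-1.12950647e-05, -4.48447537e+01, -2.31272453e+01, -2.88793344e-04,
        4.63409582e-03, -3.27891723e-05]), 'position': array([ 0.16292226, -0.52500207,  0.23070312]), 'tool_rot': array([[ 9.55106531e-01,  2.96262549e-01, -1.32362015e-04],
       [ 2.96262413e-01, -9.55105430e-01,  1.48327832e-03],
       [ 3.13020138e-04, -1.45590270e-03, -9.99998891e-01]]), 'ft_force': array([ 0.23656449, -0.3981993 , -0.02990212]), 'wrist_torque': array([ 0.02665015,  0.02836152, -0.02224231]), 'gripper_force': 0.0, 'grip_width': 0.08573049957956852} 0.0187
```

View pics/top0.png

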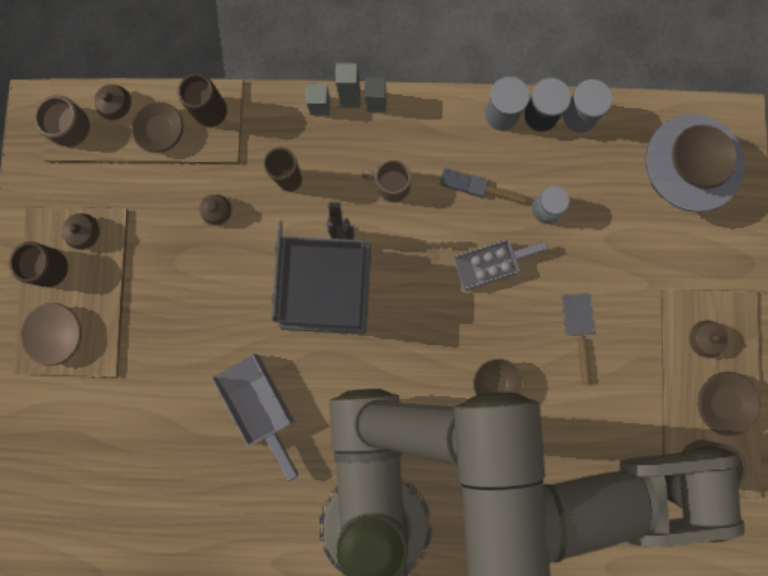

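View pics/scene0.png

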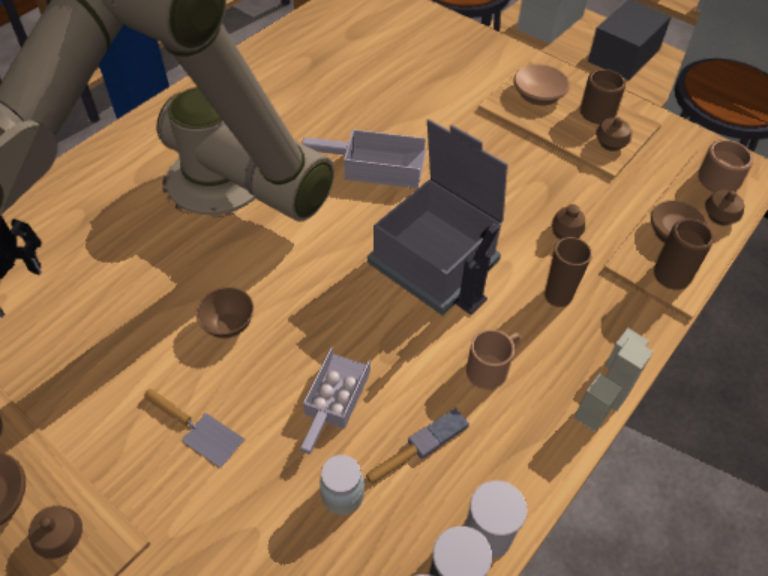

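The top view shows the mill at (322,285) with its lid upright on the left (+y) and its clamp at the top (+x). The scoop with balls is at (490,265), with its nose to the left and its handle end at (546,246). The larger scoop at (255,400) is the look-alike. Next I measure these.

```bash
python3 - <<'E'
from h import *
P,im,d=cloud('top0')
def reg(u0,u1,v0,v1): 
    return P[int(v0/1.5):int(v1/1.5),int(u0/1.5):int(u1/1.5)].reshape(-1,3)
t=reg(400,440,300,340); print('table',np.median(t,0),t[:,2].std())
m=reg(262,385,195,345)
r=m[(abs(m[:,2]-.115)<.006)]; rect=cv2.minAreaRect(r[:,:2].astype(np.float32)); print('rim',len(r),rect)
b=m[(m[:,2]>.012)&(m[:,2]<.03)]; print('base/floor',len(b),cv2.minAreaRect(b[:,:2].astype(np.float32)))
hi=m[m[:,2]>.13]; print('hi',len(hi),hi.min(0),hi.max(0))
l=hi[hi[:,2]>.18]; print('lid',l.mean(0),np.c_[l[::max(1,len(l)//12)]].round(3).tolist())
s=reg(448,552,235,295)
s=s[s[:,2]>.010]
print('scoop',len(s),s[:,2].max(),cv2.minAreaRect(s[:,:2].astype(np.float32)))
w=s[(s[:,2]>.037)&(s[:,2]<.05)]; 
h=reg(522,552,235,262); h=h[(h[:,2]>.03)]
print('handle',len(h),h.mean(0)); c=np.cov(h[:,:2].T); e,v=np.linalg.eigh(c); print(v[:,1],np.degrees(np.arctan2(v[1,1],v[0,1])))
q=(h[:,:2]-h[:,:2].mean(0))@v; print(q.min(0),q.max(0), np.median(h[:,2]))
for n,(a) in dict(jar=(530,572,180,225),mug=(370,412,155,205),vase=(262,302,145,190),bowl=(470,525,355,400),spat=(560,600,290,385),brush=(440,535,165,207),pawn=(195,235,190,228)).items():
    o=reg(*a); o=o[o[:,2]>.006]; print(n,o.min(0).round(3),o.max(0).round(3))
E
```

```text
table [ 4.51094367e-01 -8.68404417e-02 -6.56582972e-05] 0.13404334476550078
rim 403 ((0.5267465710639954, 0.1219417005777359), (0.1697770655155182, 0.19267478585243225), 88.23355865478516)
base/floor 1882 ((0.5671215057373047, 0.12691493332386017), (0.30326515436172485, 0.2729722559452057), 3.02987003326416)
hi 390 [ 0.3524601  -0.04496118  0.1300361 ] [0.65924251 0.20708182 1.5933474 ]
lid [0.54147301 0.13888589 0.36558194] [[0.352, -0.045, 1.593], [0.653, 0.079, 0.23], [0.647, 0.089, 0.219], [0.639, 0.098, 0.212], [0.603, 0.182, 0.284], [0.577, 0.181, 0.285], [0.557, 0.179, 0.306], [0.538, 0.176, 0.301], [0.531, 0.191, 0.208], [0.494, 0.18, 0.304], [0.477, 0.193, 0.256], [0.456, 0.183, 0.276], [0.352, -0.045, 1.593]]
scoop 772 1.5933474001024295 ((0.516336977481842, -0.1871723234653473), (0.15540561079978943, 0.4051761031150818), 28.064441680908203)
handle 101 [ 0.6037546  -0.32980224  0.0721468 ]
[-0.64081473  0.76769557] 129.8525983715674
[-0.01761577 -0.03533602] [0.01597187 0.37970444] 0.04172685526337809
jar [ 0.352 -0.415  0.006] [ 0.772 -0.045  1.593]
mug [ 0.352 -0.062  0.006] [0.823 0.03  1.593]
vase [ 0.352 -0.045  0.006] [0.844 0.276 1.593]
bowl [ 0.29  -0.31   0.006] [ 0.378 -0.045  1.593]
spat [ 0.318 -0.488  0.006] [ 0.521 -0.045  1.593]
brush [ 0.352 -0.34   0.006] [ 0.805 -0.045  1.593]
pawn [ 0.352 -0.045  0.006] [0.733 0.423 1.593]
```

```bash
python3 - <<'E'
from h import *
P,im,d=cloud('top0')
def reg(u0,u1,v0,v1): 
    o=P[int(v0/1.5):int(v1/1.5),int(u0/1.5):int(u1/1.5)].reshape(-1,3); return o[(o[:,2]<.5)]
m=reg(262,385,195,345)
r=m[(abs(m[:,2]-.115)<.004)&(m[:,0]<.625)]; print('rim',len(r)); R=cv2.minAreaRect(r[:,:2].astype(np.float32)); print(R,r.min(0),r.max(0))
b=m[(m[:,2]>.012)&(m[:,2]<.027)]; print('base',b.min(0),b.max(0))
f=m[(m[:,2]>.0265)&(m[:,2]<.032)]; print('floor',len(f),f.mean(0),cv2.minAreaRect(f[:,:2].astype(np.float32)))
c=reg(325,356,200,242);c=c[c[:,2]>.1]; print('clamp',c[np.argsort(c[:,2])][::4].round(3).tolist())
s=reg(448,552,235,295); s=s[(s[:,2]>.010)&(s[:,2]<.06)]
print('scoop',len(s),cv2.minAreaRect(s[:,:2].astype(np.float32)))
h=s[(s[:,1]<-.275)&(s[:,2]>.03)]; print(h.min(0),h.max(0),np.median(h[:,2]))
# trough walls
tr=s[s[:,1]>-.26]; print('trough',cv2.minAreaRect(tr[:,:2].astype(np.float32)), tr[:,2].max())
h=s[(s[:,1]<-.27)&(s[:,2]>.03)]; cc=h.mean(0); e,v=np.linalg.eigh(np.cov(h[:,:2].T)); print('handle',cc,v[:,1],np.ptp((h[:,:2]-cc[:2])@v,axis=0))
for n,(a) in dict(jar=(530,572,180,225),mug=(370,412,155,205),vase=(262,302,145,190),bowl=(470,525,355,400),spat=(560,600,290,385),brush=(440,535,165,207),pawn=(195,235,190,228)).items():
    o=reg(*a); o=o[o[:,2]>.006]; print(n,o.min(0).round(3),o.max(0).round(3))
E
```

```text
rim 327
((0.5267832279205322, 0.1219930574297905), (0.1696721464395523, 0.192604660987854), 88.23355865478516) [0.4281544  0.03627724 0.11101597] [0.62159786 0.20963063 0.11898111]
base [ 0.41916477 -0.00161532  0.01214469] [0.72558051 0.27122506 0.02699547]
floor 1397 [0.52021356 0.1212861  0.02910957] ((0.5277983546257019, 0.11624559015035629), (0.17492544651031494, 0.21275338530540466), 89.02730560302734)
clamp [[0.637, 0.102, 0.101], [0.633, 0.102, 0.104], [0.609, 0.113, 0.108], [0.61, 0.082, 0.11], [0.609, 0.116, 0.111], [0.606, 0.11, 0.112], [0.606, 0.081, 0.113], [0.606, 0.056, 0.115], [0.606, 0.053, 0.116], [0.608, 0.109, 0.117], [0.608, 0.084, 0.118], [0.605, 0.09, 0.119], [0.622, 0.106, 0.125], [0.622, 0.109, 0.127], [0.638, 0.075, 0.129], [0.632, 0.071, 0.13], [0.644, 0.069, 0.131], [0.641, 0.069, 0.131], [0.637, 0.106, 0.132], [0.634, 0.075, 0.132], [0.63, 0.105, 0.133], [0.63, 0.102, 0.134], [0.636, 0.102, 0.135], [0.633, 0.096, 0.136], [0.623, 0.108, 0.136], [0.649, 0.075, 0.137], [0.633, 0.077, 0.138], [0.633, 0.086, 0.139], [0.635, 0.111, 0.141], [0.632, 0.083, 0.143]
[... 740 characters left out ...]
7706367969513), 2.986567258834839)
[ 0.54947264 -0.36271626  0.03066899] [ 0.62918811 -0.27511543  0.05021474] 0.04131419449521462
trough ((0.5686379075050354, -0.21551775932312012), (0.076929472386837, 0.11500279605388641), 18.320907592773438) 0.05014586433192836
handle [ 0.59923593 -0.31415941  0.04073623] [-0.47005839  0.88263532] [0.07488962 0.11110263]
jar [ 0.672 -0.415  0.006] [ 0.772 -0.332  0.103]
mug [ 0.711 -0.062  0.006] [0.823 0.03  0.095]
vase [0.727 0.177 0.006] [0.844 0.276 0.15 ]
bowl [ 0.29  -0.31   0.006] [ 0.378 -0.201  0.057]
spat [ 0.318 -0.488  0.006] [ 0.521 -0.4    0.027]
brush [ 0.708 -0.34   0.006] [ 0.805 -0.128  0.03 ]
pawn [0.65  0.338 0.006] [0.733 0.423 0.079]
```

```bash
cat >> h.py <<'E'
from scipy.spatial.transform import Rotation as Ro
def rot(yaw,lean):
    # tool x along yaw direction (deg), z down, leaned so z tips toward yaw dir by lean deg
    a=np.radians(yaw); l=np.radians(lean)
    n=np.array([np.cos(a),np.sin(a),0]); u=np.array([0,0,1.])
    z=np.sin(l)*n-np.cos(l)*u; x=np.cos(l)*n+np.sin(l)*u
    return np.c_[x,np.cross(z,x),z]
def rel(p0,R0,p1,R1):
    s=R0.T@(np.array(p1)-p0)/.5; r=Ro.from_matrix(R0.T@R1).as_rotvec()/np.pi
    print('[[%.4f,%.4f,%.4f],[%.4f,%.4f,%.4f]]'%(*s,*r), 'mm',round(np.linalg.norm(s)*500),'deg',round(np.linalg.norm(r)*180))
def tcpG(G,R): return np.array(G)+grasp_offset*R[:,2]
E
python3 - <<'E'
from h import *
o=observe(); p,R=o['position'],o['tool_rot']
n=np.array([-.314,.949,0]); O=np.array([.5697,-.2188,0]); G=O-.103*n+[0,0,.034]
R1=rot(108.3,25); p1=tcpG(G,R1); print(G,p1)
rel(p,R,p1+[0,0,.1],R1)
E
```

```text
[ 0.602042 -0.316547  0.034   ] [ 0.59956053 -0.30904373  0.01705204]
[[0.9620,-0.1535,0.2279],[0.1100,0.1078,-0.4972]] mm 500 deg 94
```

```bash
r='' ; python3 -m handwheel '[[[0.962,-0.1535,0.228],[0.11,0.108,-0.497]],[[0.962,-0.1535,0.228],[0.11,0.108,-0.497]],[[0.962,-0.1535,0.228],[0.11,0.108,-0.497]],[[0.962,-0.1535,0.228],[0.11,0.108,-0.497]],[[0.962,-0.1535,0.228],[0.11,0.108,-0.497]],[[0.962,-0.1535,0.228],[0.11,0.108,-0.497]],[[0.962,-0.1535,0.228],[0.11,0.108,-0.497]],[[0.962,-0.1535,0.228],[0.11,0.108,-0.497]],[[0.962,-0.1535,0.228],[0.11,0.108,-0.497]],[[0.962,-0.1535,0.228],[0.11,0.108,-0.497]]]' 1
python3 - <<'E'
from h import *
o=observe(); p,R=o['position'],o['tool_rot']; print(o['q'])
R1=rot(108.3,25); p1=np.array([.5996,-.309,.0171])
rel(p,R,p1+[0,0,.1],R1)
E
```

```text
time_s: 1.1
position: [0.6008, -0.3084, 0.1165]
tool_rot: [[-0.168, 0.981, -0.1], [0.903, 0.194, 0.384], [0.397, -0.026, -0.918]]
ft_force: [1.3, -0.9, 1.6]
grip_width: 0.0856
gripper_force: 0.0
[-42.07583207  47.99152633  47.6070135   12.98426363 103.95000359
 -52.00133157]
[[-0.0001,-0.0026,-0.0013],[0.0086,0.0085,-0.0394]] mm 1 deg 7
```

```bash
python3 -m handwheel '[[[0,-0.0026,-0.001],[0.0086,0.0085,-0.0394]],[[0,-0.0026,-0.001],[0.0086,0.0085,-0.0394]],[[0,-0.0026,-0.001],[0.0086,0.0085,-0.0394]]]' | head -3
python3 - <<'E'
from h import *
save('wrist','w0'); P,im,d=cloud('w0')
m=(P[...,2]>.03)&(P[...,2]<.052)&(P[...,1]<-.275)&(P[...,1]>-.40)&(P[...,0]<.65)&(P[...,0]>.5)
h=P[m]; c=h.mean(0); e,v=np.linalg.eigh(np.cov(h[:,:2].T)); q=(h[:,:2]-c[:2])@v
print(len(h),c,v[:,1],q.min(0),q.max(0),np.median(h[:,2]))
o=observe(); rel(o['position'],o['tool_rot'],[.5996,-.309,.0171],rot(108.3,25))
E
```

```text
time_s: 1.4
position: [0.5978, -0.3104, 0.1176]
tool_rot: [[-0.276, 0.952, -0.13], [0.864, 0.305, 0.4], [0.42, -0.002, -0.907]]
2666 [ 0.60309398 -0.31918039  0.04200602] [-0.48120722  0.87660687] [-0.04534581 -0.04886018] [0.02958402 0.0632961 ] 0.04210727201094974
[[-0.0831,0.0052,0.1843],[0.0008,0.0009,-0.0030]] mm 101 deg 1
```

View pics/w0.png

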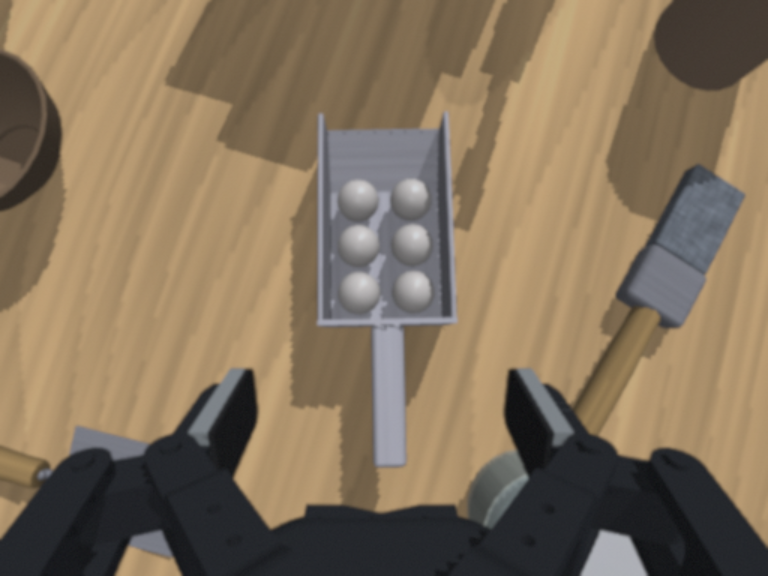

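The wrist view shows the scoop aligned with the tool: handle from (388,325) to (390,465), and six balls at (360–410,200–292). The jar top at about (497,487) is near the right finger, so I check the clearance.

```bash
python3 - <<'E'
from h import *
P,im,d=cloud('w0')
for u,v in [(388,330),(390,458),(384,322),(320,322),(454,320)]: print(u,v,P[int(v/1.5),int(u/1.5)].round(4))
P,im,d=cloud('top0'); o=P[120:150,353:382].reshape(-1,3); o=o[(o[:,2]>.085)&(o[:,2]<.11)]; print('jar',cv2.minEnclosingCircle(o[:,:2].astype(np.float32)))
ob=observe(); print(ob['position']+ .03*-ob['tool_rot'][:,2], ob['position']+ob['tool_rot'][:,1]*.057)
E
```

```text
388 330 [ 0.5971 -0.2944  0.0414]
390 458 [ 0.6193 -0.3588  0.0414]
384 322 [ 0.5941 -0.2903  0.045 ]
320 322 [ 0.5607 -0.301   0.0444]
454 320 [ 0.6298 -0.278   0.0428]
jar ((0.7076283693313599, -0.3714502453804016), 0.031213179230690002)
[ 0.60145318 -0.32267577  0.14542821] [ 0.65186031 -0.29331938  0.1181093 ]
```

```bash
python3 - <<'E'
from h import *
n=np.array([np.cos(np.radians(108.7)),np.sin(np.radians(108.7)),0]); O=np.array([.5765,-.2345,0]); G=O-.085*n+[0,0,.034]
R1=rot(108.7,15); p1=tcpG(G,R1); print(G,p1)
o=observe(); print(o['q']); rel(o['position'],o['tool_rot'],p1+[0,0,.08],R1); rel(p1+[0,0,.08],R1,p1,R1)
E
```

```text
[ 0.6037521  -0.31501287  0.034     ] [ 0.60220036 -0.31042846  0.01593719]
[-42.20724361  48.8089426   45.97972425  12.60431659 106.69164111
 -58.59382066]
[[-0.0208,0.0090,0.0394],[0.0013,-0.0546,-0.0052]] mm 23 deg 10
[[-0.0414,0.0000,0.1545],[0.0000,0.0000,0.0000]] mm 80 deg 0
```

```bash
python3 -m handwheel '[[[-0.0208,0.009,0.0394],[0.0013,-0.0546,-0.0052]],[[-0.0208,0.009,0.0394],[0.0013,-0.0546,-0.0052]],[[-0.0208,0.009,0.0394],[0.0013,-0.0546,-0.0052]],[[-0.0208,0.009,0.0394],[0.0013,-0.0546,-0.0052]]]' | head -3
python3 -m handwheel '[[[-0.0083,0,0.031],[0,0,0]],[[-0.0165,0,0.062],[0,0,0]],[[-0.025,0,0.093],[0,0,0]],[[-0.033,0,0.124],[0,0,0]],[[-0.0414,0,0.1545],[0,0,0]],[[-0.0414,0,0.1545],[0,0,0]],[[-0.0414,0,0.1545],[0,0,0]]]'
python3 - <<'E'
from h import *
o=observe(); rel(o['position'],o['tool_rot'],[.6022,-.3104,.016],rot(108.7,15))
E
```

```text
time_s: 1.85
position: [0.6027, -0.3105, 0.097]
tool_rot: [[-0.312, 0.947, -0.082], [0.914, 0.323, 0.247], [0.26, 0.002, -0.965]]
time_s: 2.55
position: [0.6029, -0.3098, 0.0157]
tool_rot: [[-0.313, 0.946, -0.083], [0.913, 0.324, 0.246], [0.26, 0.001, -0.966]]
ft_force: [-0.1, -0.3, 0.5]
grip_width: 0.0854
gripper_force: 0.0
[[-0.0004,-0.0017,-0.0007],[-0.0000,-0.0004,0.0013]] mm 1 deg 0
```

```bash
python3 -m handwheel '[[[0,0,0],[0,0,0]],[[0,0,0],[0,0,0]],[[0,0,0],[0,0,0]],[[0,0,0],[0,0,0]],[[0,0,0],[0,0,0]],[[0,0,0],[0,0,0]],[[0,0,0],[0,0,0]],[[0,0,0],[0,0,0]],[[0,0,0],[0,0,0]],[[0,0,0],[0,0,0]]]' 0 110
python3 -m handwheel '[[[0.0026,0,-0.0097],[0,0,0]],[[0.0052,0,-0.0193],[0,0,0]],[[0.0078,0,-0.029],[0,0,0]],[[0.0104,0,-0.0386],[0,0,0]],[[0.013,0,-0.0483],[0,0,0]],[[0.0156,0,-0.058],[0,0,0]],[[0.018,0,-0.0676],[0,0,0]],[[0.018,0,-0.0676],[0,0,0]]]'
python3 - <<'E'
from h import *
save('scene','s1',1); P,im,d=cloud('s1')
o=observe(); p,R=o['position'],o['tool_rot']
# current -> above
R1=rot(90,15); 
# pre-pour: lip at y=.075,x=.517,z=.175 ; G = lip-.151 n + .014 z
n=np.array([0,1.,0]); lip=np.array([.517,.070,.165]); G=lip-.151*n+[0,0,.014]; p1=tcpG(G,R1); print(p1)
rel(p,R,p+[0,0,.12],R); rel(p+[0,0,.12],R,p1,R1)
E
```

```text
time_s: 3.55
position: [0.6029, -0.3098, 0.0161]
tool_rot: [[-0.314, 0.946, -0.083], [0.913, 0.325, 0.246], [0.259, 0.001, -0.966]]
ft_force: [-2.1, -0.2, 6.2]
grip_width: 0.0161
gripper_force: 107.5
time_s: 4.35
position: [0.6031, -0.3099, 0.0515]
tool_rot: [[-0.314, 0.946, -0.082], [0.914, 0.325, 0.245], [0.259, 0.002, -0.966]]
ft_force: [-0.1, -0.4, -2.6]
grip_width: 0.0161
gripper_force: 107.6
[ 0.517      -0.07616008  0.16093719]
[[0.0622,0.0003,-0.2318],[0.0000,0.0000,0.0000]] mm 120 deg 0
[[0.4756,-0.0109,0.1485],[-0.0269,-0.0002,0.1017]] mm 249 deg 19
```

View pics/s1.png

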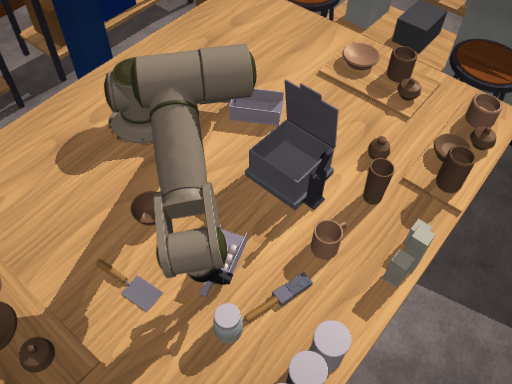

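The scoop is held with the balls in it, at about (225,260). Now I lift and carry it smoothly.

```bash
python3 -m handwheel '[[[0.002,0,-0.008],[0,0,0]],[[0.006,0,-0.025],[0,0,0]],[[0.013,0,-0.05],[0,0,0]],[[0.021,0,-0.08],[0,0,0]],[[0.030,0,-0.115],[0,0,0]],[[0.039,0,-0.15],[0,0,0]],[[0.048,0,-0.18],[0,0,0]],[[0.055,0,-0.205],[0,0,0]],[[0.060,0,-0.224],[0,0,0]],[[0.062,0,-0.232],[0,0,0]]]' | head -2
python3 -m handwheel '[[[0.010,0,0.003],[-0.0005,0,0.002]],[[0.030,-0.0006,0.009],[-0.0016,0,0.006]],[[0.060,-0.0014,0.019],[-0.0034,0,0.013]],[[0.095,-0.0022,0.030],[-0.0054,0,0.020]],[[0.130,-0.003,0.041],[-0.0073,0,0.028]],[[0.165,-0.0038,0.052],[-0.0093,0,0.035]],[[0.200,-0.0046,0.062],[-0.0113,0,0.043]],[[0.235,-0.0054,0.073],[-0.0133,0,0.050]],[[0.270,-0.0062,0.084],[-0.0153,0,0.058]],[[0.305,-0.007,0.095],[-0.0173,0,0.065]]]' | head -2
python3 - <<'E'
from h import *
o=observe(); p,R=o['position'],o['tool_rot']; print(o['gripper_force'],o['q'])
rel(p,R,[.517,-.0762,.161],rot(90,15))
E
```

```text
time_s: 5.4
position: [0.6029, -0.31, 0.172]
time_s: 6.4
position: [0.5468, -0.1589, 0.1637]
107.56081938743591 [-33.42839564  30.21895785  73.25999573  11.47966691  86.52873873
 -41.88137609]
[[0.1639,-0.0398,0.0499],[-0.0101,-0.0007,0.0362]] mm 88 deg 7
```

```bash
python3 -m handwheel '[[[0.030,-0.007,0.009],[-0.002,0,0.007]],[[0.059,-0.014,0.018],[-0.004,0,0.013]],[[0.087,-0.021,0.027],[-0.006,0,0.020]],[[0.113,-0.027,0.035],[-0.007,0,0.025]],[[0.135,-0.033,0.041],[-0.008,0,0.030]],[[0.152,-0.037,0.046],[-0.009,0,0.034]],[[0.161,-0.039,0.049],[-0.010,0,0.036]],[[0.164,-0.040,0.050],[-0.010,0,0.036]],[[0.164,-0.040,0.050],[-0.010,0,0.036]]]' | head -3
python3 - <<'E'
from h import *
save('top','t1'); P,im,d=cloud('t1'); 
o=observe(); p,R=o['position'],o['tool_rot']; print(p)
# pour waypoints: scoop tilt th about lip; lip path
for th,ly,lz in [(20,.072,.155),(30,.075,.140),(40,.078,.130),(50,.080,.122),(60,.080,.118),(68,.080,.118)]:
    t=np.radians(th); xs=np.array([0,np.cos(t),-np.sin(t)]); zs=np.array([0,np.sin(t),np.cos(t)])
    G=np.array([.517,ly,lz])-.151*xs+.014*zs; R1=rot(90,15-th); rel(p,R,tcpG(G,R1),R1)
E
```

```text
time_s: 7.3
position: [0.5177, -0.0775, 0.1616]
tool_rot: [[-0.002, 1.0, 0.001], [0.966, 0.002, 0.26], [0.26, 0.001, -0.966]]
[ 0.51780227 -0.07773258  0.16157375]
[[0.0418,-0.0015,-0.0708],[0.0004,-0.1114,0.0006]] mm 41 deg 20
[[0.0715,-0.0014,-0.0802],[0.0005,-0.1670,0.0006]] mm 54 deg 30
[[0.1103,-0.0013,-0.0931],[0.0005,-0.2225,0.0005]] mm 72 deg 40
[[0.1534,-0.0012,-0.1033],[0.0006,-0.2781,0.0005]] mm 92 deg 50
[[0.1988,-0.0011,-0.1142],[0.0006,-0.3336,0.0004]] mm 115 deg 60
[[0.2386,-0.0010,-0.1231],[0.0007,-0.3781,0.0004]] mm 134 deg 68
```

View pics/t1.png

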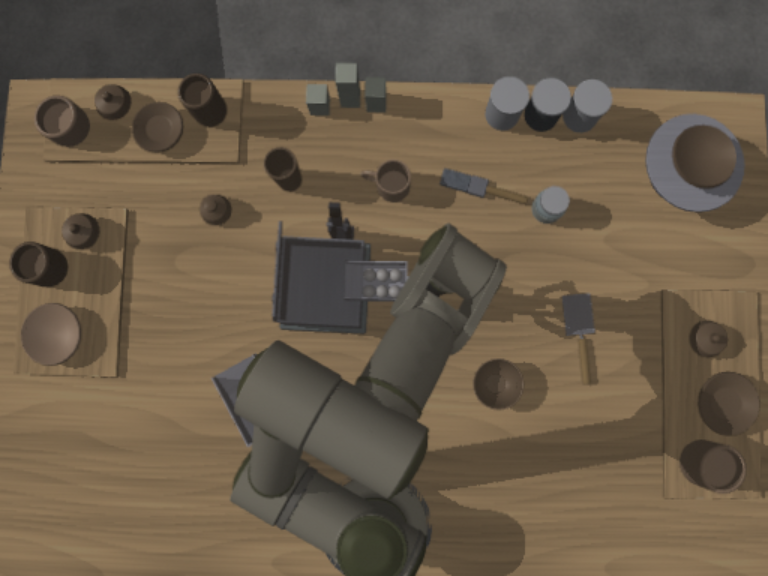

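The scoop's lip at (346,282) is inside the tub, past its rim at (368,285), with the balls at (365–395,275–292). Now I pour slowly.

```bash
python3 -m handwheel '[[[0.006,0,-0.012],[0,-0.018,0]],[[0.014,0,-0.027],[0,-0.04,0]],[[0.022,0,-0.041],[0,-0.062,0]],[[0.032,-0.0005,-0.056],[0,-0.087,0]],[[0.042,-0.001,-0.071],[0,-0.111,0]],[[0.048,-0.001,-0.073],[0,-0.122,0]],[[0.054,-0.001,-0.075],[0,-0.134,0]],[[0.060,-0.001,-0.0765],[0,-0.145,0]],[[0.066,-0.001,-0.078],[0,-0.156,0]],[[0.0715,-0.001,-0.08],[0,-0.167,0]]]' | head -2
python3 - <<'E'
from h import *
save('scene','s2',1.5)
o=observe(); p,R=o['position'],o['tool_rot']; print(p,o['gripper_force'])
for th,ly,lz in [(40,.078,.130),(50,.080,.122),(60,.080,.118),(68,.080,.118)]:
    t=np.radians(th); xs=np.array([0,np.cos(t),-np.sin(t)]); zs=np.array([0,np.sin(t),np.cos(t)])
    G=np.array([.517,ly,lz])-.151*xs+.014*zs; R1=rot(90,15-th); rel(p,R,tcpG(G,R1),R1)
E
```

```text
time_s: 8.35
position: [0.5172, -0.0534, 0.2095]
[ 0.5171011  -0.05269124  0.20961369] 107.66881585121155
[[0.0253,-0.0001,-0.0301],[0.0006,-0.0549,0.0005]] mm 20 deg 10
[[0.0575,-0.0000,-0.0606],[0.0006,-0.1105,0.0004]] mm 42 deg 20
[[0.0911,0.0001,-0.0928],[0.0007,-0.1660,0.0004]] mm 65 deg 30
[[0.1211,0.0002,-0.1205],[0.0007,-0.2105,0.0003]] mm 85 deg 38
```

View pics/s2.png

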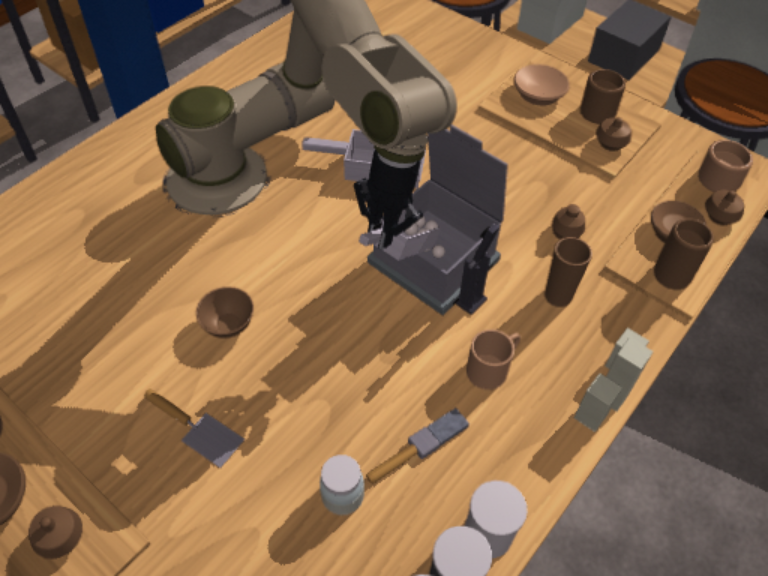

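Balls are already dropping into the tub at (437,250) and the wrist is clear of the lid, so I continue the tilt.

```bash
python3 -m handwheel '[[[0.005,0,-0.006],[0,-0.011,0]],[[0.010,0,-0.012],[0,-0.022,0]],[[0.015,0,-0.018],[0,-0.033,0]],[[0.020,0,-0.024],[0,-0.044,0]],[[0.0253,0,-0.030],[0,-0.055,0]],[[0.032,0,-0.036],[0,-0.066,0]],[[0.038,0,-0.042],[0,-0.077,0]],[[0.045,0,-0.048],[0,-0.088,0]],[[0.051,0,-0.054],[0,-0.099,0]],[[0.0575,0,-0.061],[0,-0.110,0]]]' | head -2
python3 -m handwheel '[[[0.007,0,-0.006],[0,-0.011,0]],[[0.014,0,-0.013],[0,-0.022,0]],[[0.021,0,-0.019],[0,-0.033,0]],[[0.027,0,-0.026],[0,-0.044,0]],[[0.034,0,-0.032],[0,-0.055,0]]]' >/dev/null
python3 - <<'E'
from h import *
save('scene','s3',1.5)
o=observe(); p,R=o['position'],o['tool_rot']; print(p,R.round(3).tolist(),o['gripper_force'],o['ft_force'],o['q'])
for th,ly,lz in [(60,.080,.118),(68,.080,.118)]:
    t=np.radians(th); xs=np.array([0,np.cos(t),-np.sin(t)]); zs=np.array([0,np.sin(t),np.cos(t)])
    G=np.array([.517,ly,lz])-.151*xs+.014*zs; R1=rot(90,15-th); rel(p,R,tcpG(G,R1),R1)
im=cv2.imread('pics/s3.png'); cv2.imwrite('pics/s3c.png',cv2.resize(im[60:330,300:560],None,fx=2.2,fy=2.2))
E
```

```text
time_s: 9.4
position: [0.5171, -0.0177, 0.2315]
[0.51691391 0.00620384 0.23430362] [[-0.001, 1.0, 0.001], [0.71, 0.002, -0.704], [-0.704, -0.0, -0.71]] 107.8565239906311 [-2.13791074  1.64179665 -2.48441855] [  7.60744941  25.33244579  81.17480094 -44.64603251  83.48344294
  16.90889134]
[[-0.0156,0.0002,-0.0078],[0.0004,-0.0013,0.0004]] mm 9 deg 0
[[-0.0032,0.0002,-0.0466],[0.0004,-0.0457,0.0004]] mm 23 deg 8
```

View pics/s3c.png

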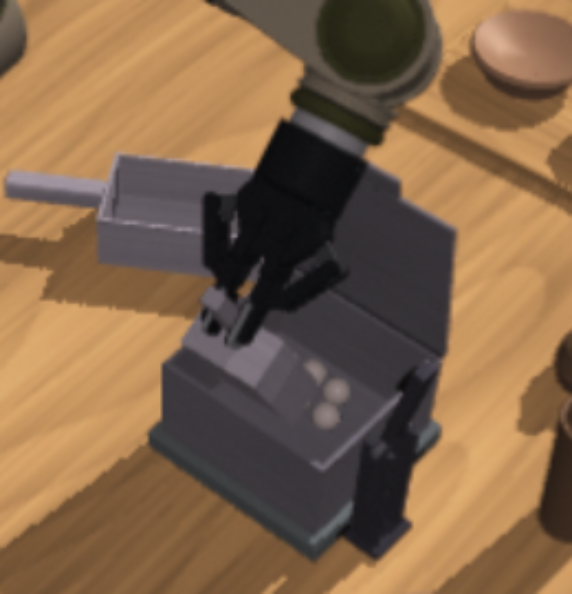

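At least three balls are visible in the tub around (330,395) and the scoop is steep. I finish the tilt, wait, then back the scoop out.

```bash
python3 -m handwheel '[[[-0.012,0,-0.017],[0,-0.012,0]],[[-0.009,0,-0.027],[0,-0.024,0]],[[-0.006,0,-0.037],[0,-0.035,0]],[[-0.003,0,-0.0466],[0,-0.0457,0]],[[-0.003,0,-0.0466],[0,-0.0457,0]],[[-0.003,0,-0.0466],[0,-0.0457,0]],[[-0.003,0,-0.0466],[0,-0.0457,0]]]'
python3 - <<'E'
from h import *
o=observe(); p,R=o['position'],o['tool_rot']
u=np.array([0,0,1.])
rel(p,R,p+.10*u,R)
# then level & carry to place: scoop origin target (.50,-.17), yaw 90
R1=rot(90,15); G=np.array([.50,-.17-.085,.034]); p1=tcpG(G,R1); print('place',p1)
rel(p+.10*u,R,p1+.12*u,R1)
E
```

```text
time_s: 10.65
position: [0.5169, 0.0206, 0.2526]
tool_rot: [[0.0, 1.0, 0.002], [0.603, 0.002, -0.797], [-0.797, 0.001, -0.603]]
ft_force: [-0.3, 0.5, -1.3]
grip_width: 0.0162
gripper_force: 107.9
[[-0.1595,0.0003,-0.1207],[0.0000,0.0000,0.0000]] mm 100 deg 0
place [ 0.5        -0.25016008  0.01593719]
[[0.0188,-0.0351,0.6932],[0.0006,0.3771,0.0003]] mm 347 deg 68
```

The wrist now carries only the scoop (1.3 N), so it is empty.

```bash
python3 -m handwheel '[[[-0.04,0,-0.03],[0,0,0]],[[-0.08,0,-0.06],[0,0,0]],[[-0.12,0,-0.09],[0,0,0]],[[-0.16,0,-0.12],[0,0,0]],[[-0.16,0,-0.12],[0,0,0]]]' | head -2
python3 -m handwheel '[[[0.0019,-0.0035,0.07],[0,0.038,0]],[[0.0038,-0.007,0.14],[0,0.076,0]],[[0.0056,-0.0105,0.21],[0,0.113,0]],[[0.0075,-0.014,0.28],[0,0.151,0]],[[0.0094,-0.0175,0.35],[0,0.189,0]],[[0.0113,-0.021,0.42],[0,0.226,0]],[[0.0132,-0.0245,0.49],[0,0.264,0]],[[0.015,-0.028,0.56],[0,0.302,0]],[[0.017,-0.0315,0.63],[0,0.34,0]],[[0.0188,-0.035,0.693],[0,0.377,0]]]' | head -2
python3 -m handwheel '[[[0,0,0],[0,0,0]],[[0,0,0],[0,0,0]]]'|head -5
python3 - <<'E'
from h import *
save('top','t2'); P,im,d=cloud('t2')
z=np.load('pics/t2.npz')['im']; crop=z[140:235,170:330]
cv2.imwrite('pics/t2c.png',cv2.resize(crop[:,:,::-1],None,fx=5,fy=5,interpolation=cv2.INTER_CUBIC))
o=observe(); p,R=o['position'],o['tool_rot']; p1=np.array([.5,-.2502,.0159]); rel(p,R,p1+[0,0,.015],rot(90,15)); rel(p1+[0,0,.015],rot(90,15),p1,rot(90,15))
E
```

```text
time_s: 11.15
position: [0.517, 0.0201, 0.3558]
time_s: 12.15
position: [0.4991, -0.2518, 0.1347]
time_s: 12.35
position: [0.4992, -0.251, 0.1346]
tool_rot: [[0.001, 1.0, -0.001], [0.966, -0.001, 0.259], [0.259, -0.001, -0.966]]
ft_force: [-0.5, 0.3, -2.1]
grip_width: 0.0161
[[-0.0545,0.0006,0.2025],[-0.0000,0.0003,0.0003]] mm 105 deg 0
[[-0.0078,0.0000,0.0290],[0.0000,0.0000,0.0000]] mm 15 deg 0
```

View pics/t2c.png

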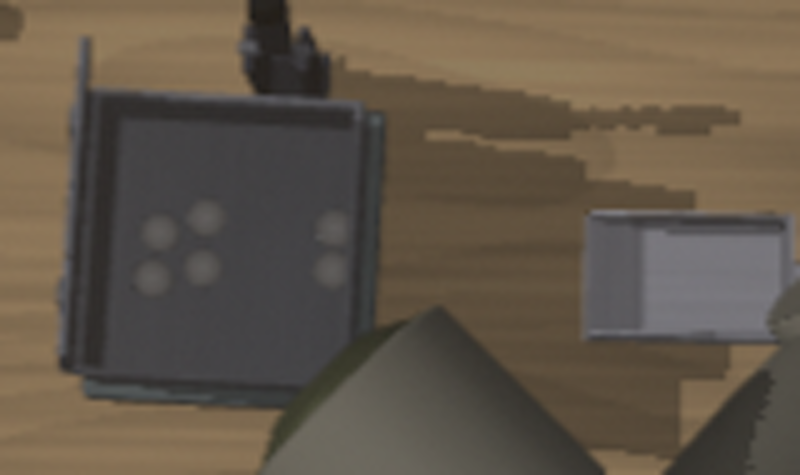

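All six balls are in the tub at (155,230), (205,217), (152,277), (202,268), (332,228) and (330,268), and the scoop is empty. I lower it.

```bash
python3 -m handwheel '[[[-0.011,0,0.04],[0,0,0]],[[-0.022,0,0.08],[0,0,0]],[[-0.033,0,0.12],[0,0,0]],[[-0.042,0,0.155],[0,0,0]],[[-0.049,0,0.183],[0,0,0]],[[-0.0545,0,0.2025],[0,0,0]],[[-0.0545,0,0.2025],[0,0,0]]]' | head -2
python3 -m handwheel '[[[-0.002,0,0.007],[0,0,0]],[[-0.004,0,0.014],[0,0,0]],[[-0.006,0,0.021],[0,0,0]],[[-0.007,0,0.025],[0,0,0]],[[-0.007,0,0.027],[0,0,0]]]'
python3 - <<'E'
from h import *
o=observe(); p,R=o['position'],o['tool_rot'];rel(p,R,[.5,-.2502,.0155],rot(90,15)); print(o['ft_force'])
E
```

```text
time_s: 13.1
position: [0.5001, -0.2493, 0.031]
time_s: 13.6
position: [0.5001, -0.2505, 0.0172]
tool_rot: [[-0.002, 1.0, 0.001], [0.966, 0.002, 0.258], [0.258, 0.001, -0.966]]
ft_force: [-0.0, -0.0, -2.1]
grip_width: 0.016
gripper_force: 107.8
[[-0.0002,-0.0002,0.0035],[0.0002,0.0003,0.0006]] mm 2 deg 0
[-0.04901222 -0.02652589 -2.05081211]
```

Lower by about 2 mm more to contact, then release and back off.

```bash
python3 -m handwheel '[[[0,0,0.002],[0,0,0]],[[-0.0005,0,0.003],[0,0,0]],[[-0.001,0,0.004],[0,0,0]],[[-0.001,0,0.004],[0,0,0]]]'
python3 -m handwheel '[[[0,0,0],[0,0,0]],[[0,0,0],[0,0,0]],[[0,0,0],[0,0,0]],[[0,0,0],[0,0,0]],[[0,0,0],[0,0,0]],[[0,0,0],[0,0,0]],[[0,0,0],[0,0,0]]]' 1
python3 -m handwheel '[[[0,0,-0.02],[0,0,0]],[[0,0,-0.05],[0,0,0]],[[0,0,-0.1],[0,0,0]],[[0,0,-0.16],[0,0,0]],[[0,0,-0.24],[0,0,0]],[[0,0,-0.32],[0,0,0]],[[0,0,-0.4],[0,0,0]],[[0,0,-0.4],[0,0,0]]]' | head -2
python3 - <<'E'
from h import *
save('top','t3'); P,im,d=cloud('t3')
m=(P[...,2]>.004)&(P[...,2]<.06)&(abs(P[...,0]-.5)<.07)&(P[...,1]>-.32)&(P[...,1]<-.08)
s=P[m]; print(len(s),cv2.minAreaRect(s[:,:2].astype(np.float32)))
w=s[(s[:,1]>-.2)&(s[:,2]>.036)]; print('wall z near',w[:,2].mean(), s[(s[:,1]<-.24)][:,2].mean(), [ (round(a,2),w[(w[:,1]>a)&(w[:,1]<a+.03)][:,2].mean().round(4)) for a in (-.2,-.17,-.14)])
# floor
f=s[(abs(s[:,0]-.5)<.025)&(s[:,2]<.02)&(s[:,1]<-.145)]; A=np.c_[f[:,:2],np.ones(len(f))]; print('floor',len(f),np.linalg.lstsq(A,f[:,2],rcond=None)[0],f[:,2].mean())
# lid fit
L=P[(P[...,2]>.13)&(P[...,2]<.4)&(P[...,1]>.165)&(P[...,1]<.23)&(P[...,0]>.41)&(P[...,0]<.61)]; 
print('lid',len(L)); 
for a in np.arange(.13,.31,.03):
    q=L[(L[:,2]>a)&(L[:,2]<a+.03)]; print(round(a,2),len(q),q[:,1].min().round(3) if len(q) else '',q[:,1].max().round(3) if len(q) else '')
o=observe(); print(o['position'],o['q'])
E
```

```text
time_s: 14.0
position: [0.5002, -0.2504, 0.0161]
tool_rot: [[-0.002, 1.0, 0.001], [0.966, 0.002, 0.258], [0.258, 0.002, -0.966]]
ft_force: [-0.8, 0.8, 6.2]
grip_width: 0.0162
gripper_force: 108.9
time_s: 14.7
position: [0.5001, -0.2505, 0.0153]
tool_rot: [[-0.002, 1.0, 0.001], [0.966, 0.002, 0.258], [0.258, 0.001, -0.966]]
ft_force: [-0.5, -0.4, -0.4]
grip_width: 0.0855
gripper_force: 0.0
time_s: 15.5
position: [0.501, -0.3043, 0.2144]
1004 ((0.5007634162902832, -0.199734166264534), (0.13716481626033783, 0.2405363917350769), 1.0301655530929565)
wall z near 0.043014367916496515 0.024965898979479744 [(-0.2, np.float64(0.0429)), (-0.17, np.float64(0.0424)), (-0.14, np.float64(0.0432))]
floor 222 [ 0.02215937  0.00944101 -0.00243062] 0.006741042876451199
lid 193
0.13 6 0.2 0.206
0.16 10 0.194 0.206
0.19 7 0.19 0.201
0.22 12 0.184 0.196
0.25 17 0.181 0.193
0.28 141 0.176 0.188
[ 0.50037187 -0.30315092  0.21143646] [-47.3502742   30.07426661  65.12669594  10.14214029  95.44150598
 -47.43326899]
```

The scoop is level on the table (floor slope under 1.5°, wall tops at 43 mm). Next is the lid, which I push from behind with shut fingers.

```bash
python3 - <<'E'
from h import *
o=observe(); p,R=o['position'],o['tool_rot']; R1=rot(90,-30)
A=np.array([.505,-.08,.42]); B=np.array([.517,.28,.43]); C=np.array([.517,.25,.266])
rel(p,R,A,R1); rel(A,R1,B,R1); rel(B,R1,C,R1)
E
```

```text
[[0.5375,0.0119,-0.2903],[0.0017,-0.2483,0.0001]] mm 305 deg 45
[[0.6135,0.0240,-0.3773],[0.0000,0.0000,0.0000]] mm 360 deg 0
[[0.1120,0.0000,0.3141],[0.0000,0.0000,0.0000]] mm 167 deg 0
```

```bash
python3 -m handwheel '[[[0.5375,0.012,-0.29],[0.0017,-0.248,0]],[[0.5375,0.012,-0.29],[0.0017,-0.248,0]],[[0.5375,0.012,-0.29],[0.0017,-0.248,0]],[[0.5375,0.012,-0.29],[0.0017,-0.248,0]],[[0.5375,0.012,-0.29],[0.0017,-0.248,0]],[[0.5375,0.012,-0.29],[0.0017,-0.248,0]],[[0.5375,0.012,-0.29],[0.0017,-0.248,0]],[[0.5375,0.012,-0.29],[0.0017,-0.248,0]]]' 0 60 | head -3
python3 -m handwheel '[[[0.6135,0.024,-0.377],[0,0,0]],[[0.6135,0.024,-0.377],[0,0,0]],[[0.6135,0.024,-0.377],[0,0,0]],[[0.6135,0.024,-0.377],[0,0,0]],[[0.6135,0.024,-0.377],[0,0,0]],[[0.6135,0.024,-0.377],[0,0,0]],[[0.6135,0.024,-0.377],[0,0,0]],[[0.6135,0.024,-0.377],[0,0,0]],[[0.6135,0.024,-0.377],[0,0,0]]]' | head -3
python3 - <<'E'
from h import *
o=observe(); p,R=o['position'],o['tool_rot']; print(o['q'],o['grip_width']); R1=rot(90,-30)
C=np.array([.517,.25,.266]); rel(p,R,C,R1)
for th in np.radians([70,60,50,40,30,22,15,10,6,3]):
    r=.155; c=np.array([.517,.207-r*np.cos(th)+.01*np.sin(th),.115+r*np.sin(th)+.012*np.cos(th)]); rel(C,R1,c,R1)
E
```

```text
time_s: 16.35
position: [0.5054, -0.0787, 0.4177]
tool_rot: [[-0.005, 1.0, -0.002], [0.869, 0.004, -0.495], [-0.495, -0.004, -0.869]]
time_s: 17.25
position: [0.5182, 0.2804, 0.4266]
tool_rot: [[-0.006, 1.0, -0.007], [0.868, 0.002, -0.497], [-0.497, -0.009, -0.868]]
[ 27.91937163  32.87945362  29.90251354 -33.38125543 127.52146931
   9.38522976] -2.640586323641164e-06
[[0.1070,0.0002,0.3090],[-0.0021,-0.0010,0.0018]] mm 163 deg 1
[[-0.1488,0.0000,0.0888],[0.0000,0.0000,0.0000]] mm 87 deg 0
[[-0.1829,0.0000,0.1305],[0.0000,0.0000,0.0000]] mm 112 deg 0
[[-0.2092,0.0000,0.1775],[0.0000,0.0000,0.0000]] mm 137 deg 0
[[-0.2268,0.0000,0.2284],[0.0000,0.0000,0.0000]] mm 161 deg 0
[[-0.2352,0.0000,0.2815],[0.0000,0.0000,0.0000]] mm 183 deg 0
[[-0.2351,0.0000,0.3247],[0.0000,0.0000,0.0000]] mm 200 deg 0
[[-0.2300,0.0000,0.3621],[0.0000,0.0000,0.0000]] mm 214 deg 0
[[-0.2236,0.0000,0.3884],[0.0000,0.0000,0.0000]] mm 224 deg 0
[[-0.2168,0.0000,0.4089],[0.0000,0.0000,0.0000]] mm 231 deg 0
[[-0.2108,0.0000,0.4240],[0.0000,0.0000,0.0000]] mm 237 deg 0
```

```bash
python3 -m handwheel '[[[0.107,0,0.309],[-0.002,-0.001,0.002]],[[0.107,0,0.309],[-0.002,-0.001,0.002]],[[0.107,0,0.309],[-0.002,-0.001,0.002]],[[0.107,0,0.309],[-0.002,-0.001,0.002]],[[0.107,0,0.309],[-0.002,-0.001,0.002]],[[0.107,0,0.309],[-0.002,-0.001,0.002]]]' | head -2
python3 -m handwheel '[[[-0.019,0,0.011],[0,0,0]],[[-0.038,0,0.022],[0,0,0]],[[-0.056,0,0.033],[0,0,0]],[[-0.075,0,0.044],[0,0,0]],[[-0.094,0,0.055],[0,0,0]],[[-0.112,0,0.066],[0,0,0]],[[-0.13,0,0.077],[0,0,0]],[[-0.149,0,0.089],[0,0,0]],[[-0.166,0,0.11],[0,0,0]],[[-0.183,0,0.13],[0,0,0]]]'
python3 -m handwheel '[[[-0.013,0,0.022],[0,0,0]],[[-0.026,0,0.047],[0,0,0]],[[-0.035,0,0.072],[0,0,0]],[[-0.044,0,0.098],[0,0,0]],[[-0.048,0,0.124],[0,0,0]],[[-0.052,0,0.151],[0,0,0]],[[-0.052,0,0.172],[0,0,0]],[[-0.052,0,0.194],[0,0,0]],[[-0.047,0,0.232],[0,0,0]],[[-0.041,0,0.258],[0,0,0]]]'
python3 - <<'E'
from h import *
o=observe(); p,R=o['position'],o['tool_rot']; print(p); rel(p,R,[.517,.053,.127],rot(90,-30)); rel(p,R,[.517,.053,.122],rot(90,-30))
E
```

```text
time_s: 17.85
position: [0.5169, 0.2486, 0.2698]
time_s: 18.85
position: [0.5161, 0.1373, 0.2578]
tool_rot: [[0.003, 1.0, 0.003], [0.867, -0.001, -0.498], [-0.498, 0.005, -0.867]]
ft_force: [-0.2, 1.5, -0.3]
grip_width: 0.0
gripper_force: 0.9
time_s: 19.85
position: [0.5166, 0.0555, 0.1555]
tool_rot: [[0.003, 1.0, 0.003], [0.867, -0.001, -0.498], [-0.498, 0.005, -0.867]]
ft_force: [0.8, 0.6, 1.0]
grip_width: -0.0
gripper_force: 0.5
[0.51663025 0.05554167 0.15547589]
[[0.0240,0.0005,0.0519],[0.0011,-0.0006,-0.0011]] mm 29 deg 0
[[0.0290,0.0004,0.0606],[0.0011,-0.0006,-0.0011]] mm 34 deg 0
```

```bash
python3 -m handwheel '[[[0.006,0,0.013],[0,0,0]],[[0.012,0,0.026],[0,0,0]],[[0.018,0,0.039],[0,0,0]],[[0.024,0,0.05],[0,0,0]],[[0.024,0,0.052],[0,0,0]]]'
python3 - <<'E'
from h import *
save('scene','s4',1.5)
im=cv2.imread('pics/s4.png'); cv2.imwrite('pics/s4c.png',cv2.resize(im[60:330,300:560],None,fx=2.2,fy=2.2))
E
```

```text
time_s: 20.35
position: [0.5167, 0.0539, 0.1273]
tool_rot: [[0.003, 1.0, 0.003], [0.867, -0.001, -0.498], [-0.498, 0.004, -0.867]]
ft_force: [-0.6, 0.6, 0.5]
grip_width: -0.0002
gripper_force: 0.2
```

View pics/s4c.png

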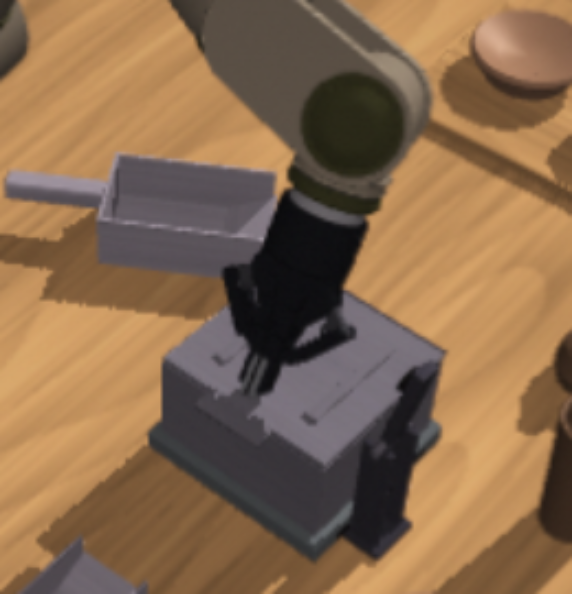

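The lid lies flat on the tub at (300,380), with the fingertips on it at (260,385). I press further down to seat it.

```bash
python3 -m handwheel '[[[0.002,0,0.0035],[0,0,0]],[[0.004,0,0.007],[0,0,0]],[[0.004,0,0.007],[0,0,0]],[[0.004,0,0.007],[0,0,0]]]' | sed -n 2p\;4p
python3 -m handwheel '[[[0.001,0,0.0017],[0,0,0]],[[0.002,0,0.0035],[0,0,0]],[[0.002,0,0.0035],[0,0,0]]]' | sed -n 2p\;4p
python3 - <<'E'
from h import *
save('top','t4'); P,im,d=cloud('t4')
L=P[(P[...,2]>.10)&(P[...,2]<.14)&(P[...,1]>.07)&(P[...,1]<.2)&(P[...,0]>.545)&(P[...,0]<.60)]
A=np.c_[L[:,:2],np.ones(len(L))]; c=np.linalg.lstsq(A,L[:,2],rcond=None)[0]; print(len(L),c,c@[.517,.12,1])
E
```

```text
position: [0.517, 0.0537, 0.1247]
ft_force: [-2.1, 0.9, 5.2]
position: [0.5171, 0.0537, 0.1244]
ft_force: [-5.3, 2.6, 17.9]
176 [-0.04069369  0.0098533   0.14419904] 0.1243427972103617
```

The lid is seated: 18 N at the fingertip and the lid plane is level along y. Next, the clamp from its far side with a vertical tool.

```bash
python3 - <<'E'
from h import *
o=observe(); p,R=o['position'],o['tool_rot']; R1=rot(90,0)
P,im,d=cloud('t4'); c=P[(P[...,2]>.15)&(P[...,2]<.26)&(P[...,0]>.6)&(P[...,0]<.69)&(P[...,1]>.05)&(P[...,1]<.13)]; print(len(c),c.min(0),c.max(0)); t=c[c[:,2]>.22]; print(t.mean(0))
A=np.array([.60,.07,.35]); B=np.array([.718,.09,.33]); C=np.array([.718,.09,.205])
rel(p,R,p+[0,0,.08],R); rel(p+[0,0,.08],R,A,R1); rel(A,R1,B,R1); rel(B,R1,C,R1)
for th in np.radians([90,75,60,45,30,20,10,4]):
    c=np.array([.634,.09,.133])+.085*np.array([-np.cos(th),0,np.sin(th)])+.006*np.array([np.sin(th),0,np.cos(th)])+[.015,0,0]; rel(C,R1,c,R1)
E
```

```text
106 [0.63334026 0.077103   0.15208508] [0.65953002 0.09905787 0.23795927]
[0.65273877 0.08793192 0.22854291]
[[-0.0799,0.0012,-0.1386],[0.0000,0.0000,0.0000]] mm 80 deg 0
[[-0.1165,0.1680,-0.2676],[0.0022,0.1665,-0.0010]] mm 168 deg 30
[[0.0400,0.2360,0.0400],[0.0000,0.0000,0.0000]] mm 121 deg 0
[[0.0000,0.0000,0.2500],[0.0000,0.0000,0.0000]] mm 125 deg 0
[[-0.0000,-0.1260,-0.0260],[0.0000,0.0000,0.0000]] mm 64 deg 0
[[-0.0000,-0.1704,-0.0233],[0.0000,0.0000,0.0000]] mm 86 deg 0
[[-0.0000,-0.2126,-0.0092],[0.0000,0.0000,0.0000]] mm 106 deg 0
[[-0.0000,-0.2497,0.0153],[0.0000,0.0000,0.0000]] mm 125 deg 0
[[-0.0000,-0.2792,0.0486],[0.0000,0.0000,0.0000]] mm 142 deg 0
[[-0.0000,-0.2936,0.0746],[0.0000,0.0000,0.0000]] mm 151 deg 0
[[-0.0000,-0.3033,0.1027],[0.0000,0.0000,0.0000]] mm 160 deg 0
[[-0.0000,-0.3067,0.1202],[0.0000,0.0000,0.0000]] mm 165 deg 0
```

```bash
python3 -m handwheel '[[[-0.02,0,-0.035],[0,0,0]],[[-0.05,0,-0.087],[0,0,0]],[[-0.08,0,-0.139],[0,0,0]],[[-0.08,0,-0.139],[0,0,0]]]' | head -2
python3 -m handwheel '[[[-0.1165,0.168,-0.2676],[0.002,0.1665,-0.001]],[[-0.1165,0.168,-0.2676],[0.002,0.1665,-0.001]],[[-0.1165,0.168,-0.2676],[0.002,0.1665,-0.001]],[[-0.1165,0.168,-0.2676],[0.002,0.1665,-0.001]],[[-0.1165,0.168,-0.2676],[0.002,0.1665,-0.001]],[[-0.1165,0.168,-0.2676],[0.002,0.1665,-0.001]]]' | head -2
python3 -m handwheel '[[[0.04,0.236,0.04],[0,0,0]],[[0.04,0.236,0.04],[0,0,0]],[[0.04,0.236,0.04],[0,0,0]],[[0.04,0.236,0.04],[0,0,0]],[[0.04,0.236,0.04],[0,0,0]]]' | head -3
python3 - <<'E'
from h import *
o=observe(); p,R=o['position'],o['tool_rot']; print(o['q']); rel(p,R,[.718,.09,.205],rot(90,0))
E
```

```text
time_s: 21.55
position: [0.5178, 0.0539, 0.2059]
time_s: 22.15
position: [0.5994, 0.0695, 0.3457]
time_s: 22.65
position: [0.7172, 0.0908, 0.3254]
tool_rot: [[-0.001, 1.0, -0.005], [1.0, 0.001, 0.001], [0.001, -0.005, -1.0]]
[-2.15128852e+00  4.09672010e+01  2.52407307e+01  3.35176365e-02
  1.14104925e+02 -2.21254940e+00]
[[-0.0017,0.0029,0.2409],[-0.0017,-0.0002,0.0004]] mm 120 deg 0
```

```bash
python3 -m handwheel '[[[-0.0017,0.003,0.06],[-0.0017,0,0]],[[-0.0017,0.003,0.12],[-0.0017,0,0]],[[-0.0017,0.003,0.18],[-0.0017,0,0]],[[-0.0017,0.003,0.241],[-0.0017,0,0]],[[-0.0017,0.003,0.241],[-0.0017,0,0]]]' | sed -n 2p\;4p
python3 -m handwheel '[[[0,-0.025,-0.005],[0,0,0]],[[0,-0.05,-0.01],[0,0,0]],[[0,-0.075,-0.015],[0,0,0]],[[0,-0.1,-0.02],[0,0,0]],[[0,-0.126,-0.026],[0,0,0]],[[0,-0.141,-0.025],[0,0,0]],[[0,-0.156,-0.024],[0,0,0]],[[0,-0.17,-0.023],[0,0,0]],[[0,-0.191,-0.016],[0,0,0]],[[0,-0.213,-0.009],[0,0,0]]]' | sed -n 2p\;4p
python3 -m handwheel '[[[0,-0.018,0.012],[0,0,0]],[[0,-0.037,0.024],[0,0,0]],[[0,-0.052,0.041],[0,0,0]],[[0,-0.066,0.058],[0,0,0]],[[0,-0.074,0.071],[0,0,0]],[[0,-0.081,0.084],[0,0,0]],[[0,-0.086,0.098],[0,0,0]],[[0,-0.09,0.112],[0,0,0]],[[0,-0.092,0.120],[0,0,0]],[[0,-0.094,0.129],[0,0,0]]]' | sed -n 2p\;4p
python3 - <<'E'
from h import *
save('scene','s5',1.5)
im=cv2.imread('pics/s5.png'); cv2.imwrite('pics/s5c.png',cv2.resize(im[60:330,300:560],None,fx=2.2,fy=2.2))
E
```

```text
position: [0.7162, 0.0895, 0.2033]
ft_force: [0.3, -0.8, -0.4]
position: [0.6121, 0.0891, 0.211]
ft_force: [2.8, 0.4, -0.4]
position: [0.5656, 0.0892, 0.1459]
ft_force: [-0.6, 0.5, 3.0]
```

View pics/s5c.png

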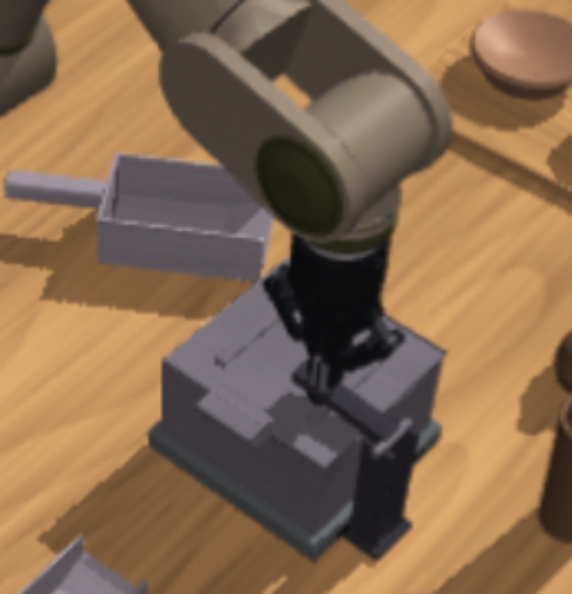

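The clamp arm is nearly level across the lid, from (390,430) to (300,375). I press it home until the force rises.

```bash
python3 -m handwheel '[[[0,0,0.004],[0,0,0]],[[0,0,0.008],[0,0,0]],[[0,0,0.008],[0,0,0]],[[0,0,0.008],[0,0,0]]]' | sed -n 2p\;4p
python3 -m handwheel '[[[0,0,0.003],[0,0,0]],[[0,0,0.006],[0,0,0]],[[0,0,0.006],[0,0,0]]]' | sed -n 2p\;4p
```

```text
position: [0.5659, 0.0891, 0.1423]
ft_force: [0.3, 0.1, 0.3]
position: [0.5657, 0.0892, 0.1392]
ft_force: [0.1, 0.4, -0.0]
```

```bash
python3 -m handwheel '[[[0,0,0.002],[0,0,0]],[[0,0,0.004],[0,0,0]],[[0,0,0.004],[0,0,0]]]' | sed -n 2p\;4p
python3 -m handwheel '[[[0,0,0.002],[0,0,0]],[[0,0,0.004],[0,0,0]],[[0,0,0.004],[0,0,0]]]' | sed -n 2p\;4p
```

```text
position: [0.5658, 0.0892, 0.1388]
ft_force: [-4.7, 0.3, 13.5]
position: [0.5659, 0.0892, 0.1386]
ft_force: [-9.5, -0.2, 25.4]
```

Seated: 25 N at z = 138.6 mm, against a nominal arm top of 139 mm. I retreat and check.

```bash
python3 -m handwheel '[[[0,0,-0.03],[0,0,0]],[[0,0,-0.08],[0,0,0]],[[0,0,-0.15],[0,0,0]],[[0,0,-0.22],[0,0,0]],[[-0.1,0,-0.3],[0,0,0]],[[-0.2,0,-0.3],[0,0,0]],[[-0.3,0,-0.3],[0,0,0]],[[-0.4,0,-0.3],[0,0,0]],[[-0.5,0,-0.3],[0,0,0]],[[-0.5,0,-0.3],[0,0,0]]]' | sed -n 1,2p
python3 - <<'E'
from h import *
save('top','t6'); save('scene','s6'); P,im,d=cloud('t6')
c=P[(P[...,2]>.129)&(P[...,2]<.25)&(P[...,0]>.53)&(P[...,0]<.63)&(P[...,1]>.082)&(P[...,1]<.096)]
print('clamp',len(c),np.polyfit(c[:,0],c[:,2],1),c[:,2].max())
L=P[(P[...,2]>.10)&(P[...,2]<.14)&(P[...,1]>.05)&(P[...,1]<.2)&(P[...,0]>.44)&(P[...,0]<.52)]
A=np.c_[L[:,:2],np.ones(len(L))]; print('lid',len(L),np.linalg.lstsq(A,L[:,2],rcond=None)[0],L[:,2].mean())
print(observe()['ft_force'])
E
```

```text
time_s: 27.5
position: [0.5649, -0.1656, 0.2841]
clamp 137 [0.01513714 0.12979121] 0.14811831663512592
lid 1249 [-0.00322136  0.00257176  0.12245468] 0.12123087411390539
[-0.06811367  0.44806309  0.68065546]
```

View pics/s6.png

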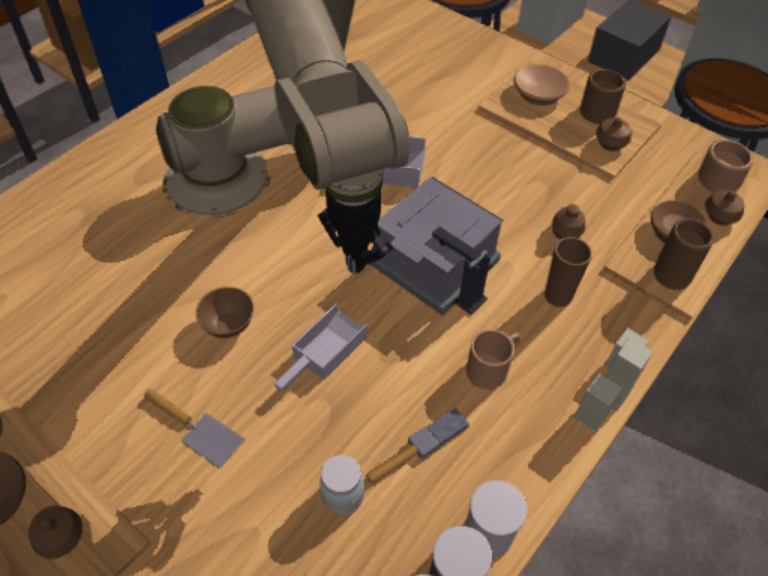

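The lid is shut (level, at 121 mm), the clamp is level across it at (460,240), the scoop lies flat at (325,345), the bystanders have not moved and the gripper is clear of everything. I hand in.

```bash
python3 -c "
from rig import close_job
print(close_job())"
```

```text
the job is handed in; nothing more can be done
None
```

The job is handed in at about 27.6 s of the 72 s allowed: all six balls are in the tub, the scoop lies flat on the table, the lid was shut first and the clamp brought down after it, and the bystanders look unmoved; no verdict was returned.

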